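# Lift the hot spot plate off the hotplate onto the free cooling mat

### The job

The porcelain spot plate on the hotplate is hot, so never touch it with the gripper: slide the spatula's blade under it, lift it off and, keeping it level, set it down gently in the middle of whichever cork cooling mat is free. Then draw the spatula out and lay it back on the bare bench, blade flat. Leave all the other labware where it stands.

Things in the scene. Friction and masses are not known exactly. Their poses are not given: they have to be found in the camera images.
- plate: Hot white porcelain spot plate, 70 (x) by 100 (y) mm, 20 tall, on the hotplate: an 8 mm slab with shallow wells, on two runners 12 mm tall, 10 wide, along x at y = +-45. Between them a channel 80 mm wide, 12 high, open at both x ends; the -x end faces the robot. Origin: centre of the runners' underside (z up). About 0.2 kg
- spatula: Lifter lying on its flat steel blade: 80 (x) by 56 (y) mm, 3 thick. From the blade's rear edge (x = -40) a 16 mm wide crank rises to a level wooden handle along x from -60 to -160, 16 mm wide, 22 tall, its centre 40 mm above the blade's underside. Origin: centre of the blade's underside; x to the tip, z up. 0.13 kg; stands on its blade alone
- spatula_grip (a point): Point inside the spatula's handle, at x = -85, y = 0, z = 40 mm in the spatula's frame: a good place to grip, across the handle's 16 mm width (close along the spatula's y)
- hotplate: Fixed laboratory hotplate: flat dark metal square top 150 by 150 mm, 90 mm above the bench. Origin: centre of the underside. On its -x (robot) side a grey control console 55 mm tall reaches to x = -116, its two knobs to -129
- mat_a: One of two identical square cork cooling mats, 150 by 150 mm and 10 mm thick, fixed on the bench. Origin: centre of the underside. One mat is occupied by a flask, the other is free; which one varies
- mat_b: The other cooling mat, the same in every respect
- flask: Stoppered conical glass flask, base 84 mm across, 123 mm tall, standing on one of the two mats, which is therefore taken. Origin: centre of its underside
- flask_b: Like flask, base 80 mm across, 123 mm tall; stands on the bench
- beaker: Glass beaker, 68 mm across, 85 mm tall, on the bench. Origin: centre of its underside
- jar: White plastic jar, 68 mm across, about 90 mm tall. Origin: centre of its underside
- bottle: White plastic bottle, 68 mm across, about 180 mm tall. Origin: centre of its underside
- stopper: Brown stopper standing on the bench, 28 mm across, 22 mm tall. Origin: centre of its underside

How it is judged:
On the way:
1. the spot plate is lifted clear of the hotplate on the spatula (z of plate in the frame of hotplate above 0.1 m and contact force between spatula and plate above 0.3 N), for 0.2 s.
At the end, for the whole second after the job is handed in: The spot plate stands at rest, level within 0.06 rad, on the free mat, its centre within 30 mm of the mat's centre and its runners on the mat (within 4 mm); the spatula lies at rest on the bare bench, blade flat (origin below 6 mm, tilt below 0.08 rad), not touching the plate (((horizontal distance between plate and mat_a below 0.03 m and z of plate in the frame of mat_a between 0.006 and 0.014 m) or (horizontal distance between plate and mat_b below 0.03 m and z of plate in the frame of mat_b between 0.006 and 0.014 m)) and angle between plate's own z axis and vertical below 0.06 rad and linear speed of each of plate, spatula below 0.01 m/s and contact force between spatula and plate below 0.05 N and height (world z) of spatula below 0.006 m and angle between spatula's own z axis and vertical below 0.08 rad).
It fails at once if the gripper or arm touches the hot plate (contact force between any of the fingers, the arm and plate above 0.3 N).
It fails at once if the plate is tipped more than 0.35 rad (angle between plate's own z axis and vertical above 0.35 rad).
It fails at once if the plate is dropped or banged onto a mat (more than 40 N) (contact force between plate and mat_a above 40 N or contact force between plate and mat_b above 40 N).
It fails at once if other labware is moved more than 30 mm or knocked over (distance of any of flask, flask_b, beaker, jar, bottle, stopper from where it was at the start of the episode above 0.03 m or angle between any of flask, flask_b, beaker, jar, bottle, stopper's own z axis and vertical above 0.5 rad).
It also fails if it takes over 67 s, if anything falls off the work surface, if the arm or the gripper's body presses on something with over 40 N, if the wrist force passes 120 N, or if a joint passes its speed limit or range.

### The arm

A 7-joint arm with a two-finger parallel gripper is mounted at the origin on the work surface. World frame = base frame: x ahead of the robot, y to its left, z up, the work surface at z = 0. Lengths are in m, angles in rad, forces in N, time in s.
With the tool pointing down it reaches from about 0.425 to 0.925 m from the base axis. Payload 6.8 kg.
Tool frame: the origin (TCP) lies midway between the tips of the shut fingers; the grasp point (between the pads) lies 19 mm behind it (r.grip_depth is the distance from the TCP to the grasp point, in m); z points along the fingers, y is the line along which they close (so a half turn about z gives the same grasp; the last joint's range is limited). The gripper opens to 85 mm and grips with 20 to 120 N. Pads are 22 mm wide; open, the fingers measure 114 mm over their backs; the gripper's body (76 mm by 85 mm) begins 54 mm behind the grasp point. The pads swing forward as they close: fully open they stand 13 mm farther back than shut.
Start: joints at [-1.275, 0.477, 0.022, 1.555, -0.011, 1.109, -0.083], TCP at [0.265, 0.621, 0.231] pointing down, gripper open.
Joint ranges: [-2.96, 2.96], [-0.34, 2.1], [-1.41, 1.46], [0.24, 2.44], [-1.37, 4.51], [0.17, 1.92], [-2.96, 2.96]. Speed limits (rad/s): [2.39, 2.39, 3.14, 3.14, 3.14, 3.14, 3.14].

### API

Orientations are given as a rotation vector (axis times angle).
In Python, from bench import telemetry, grab_frame, calibration, order, silhouettes, r gives the robot as it stands.
- The arm moves only by the tool apply_moves, never from a script. Its argument "moves" is a list of rows, each a list of 7 numbers: the turn, a rotation vector about the tool's x, y, z scaled (see below), then the shift along the tool's x, y, z scaled (see below), then the opening, from -1 (shut) to 1 (fully open). A call has exactly 8 rows; each row shifts and turns the commanded pose from where the row before left it, along the tool's axes as they then stand; what a row does not reach is not made up. The controller multiplies each number of a shift by 1000 mm and each number of a turn by 6 degrees. A row lasts 1/12 s, in which the tool goes at most 41.7 mm and 7.16 degrees, less where a joint would pass 70% of its speed; a pose out of reach is approached as far as the arm can. A call with a number of a shift or a turn outside -1 to 1 is refused whole. A call with a gripper value outside its range is refused whole. The fingers move at their own pace and stop on an object; "grip_force" is the grip in N (left out, the last holds). Time passes only in rows, so rows that do not move let the fingers close, or fill a call up. It gives the time, the measured TCP pose, the force, the opening and the grip force at its end, in the units of the state.
- telemetry.get_obs(): the state, without advancing time (a new reading comes with each control period).
- grab_frame(name): name is "scene" or "top" or "wrist"; returns the picture (384x512x3 uint8, blue, green, red); there is no depth.
- calibration(name): a dict with "fx", "fy", "cx", "cy" (pixels), "world_from_camera" (4x4, takes a point from camera to world coordinates); the wrist camera has in their place "mount" (4x4, takes a point from camera to tool coordinates, whose origin is the TCP and whose axes are the flange's). Camera axes: x right, y down, z forward; pixel columns grow to the right and rows downward; lengths in m; the calibration is good to about 2 mm. A picture is of the moment at which its call begins: read the wrist's pose just before it. calibration takes no time and is no camera call.
- order.hand_in(): hands the job in; it is judged then, once.
Trained networks look in the newest picture that a camera, given by its name, has taken for a name from the list of things; names that differ only in an ending like _2 or _b are one class to them, and where a whole thing is asked for, a point or a joint stands for the part that bears it (a point fixed in the world has none). Each returns a list of dicts, best first, with "p" (0 to 1); they miss things now and then, are a little off and sometimes report something else, mostly with a low value. They report only what shows in the picture. A call takes as long as a camera call.
- silhouettes(thing, camera): "mask" (384x512 bool, what is visible of it) and "extent" ([centre column, centre row, width, height] in pixels, round what is visible of it).
The state is a dict: "clock": time; "joints": joint angles; "qvel": joint speeds; "tau": joint torques, N m; "tcp_pos": TCP position; "orientation": TCP orientation; "contact_force": force on the tool from outside, world axes, zero at the start; "moment": the same for the moment, N m; "grip_width": finger opening in m; "gripper_force": force on a finger pad.
Only numpy, scipy, OpenCV 4.12 (cv2) and the standard library are available. Lean on these libraries where they do the work, as an engineer would, in place of code of your own. Each camera call takes 0.05 s, during which the arm holds its last target. There are 200 camera calls.

## Working session

There is one attempt and no reset: what is moved stays moved. The work goes in short steps, Python scripts to look and compute and a tool call to move; the robot and the scene stay as the last step left them, time stands still between calls to the robot, and variables do not carry over. Pictures are saved under pics/ and viewed, at most 10 in all, crops included, and the job is handed in when it is done.

Besides the shell and the picture viewer there is one more tool, called after "Request:" as name(argument=value, ...), one argument or row to a line, values as JSON. apply_moves: Moves the arm, as the interface text tells. Its arguments: {"type":"object","properties":{"moves":{"type":"array"},"grip_force":{"type":"number"}},"required":["moves"]}

```bash
ls; mkdir -p pics
cat > h.py <<'E'
import numpy as np, cv2
from scipy.spatial.transform import Rotation as R
from bench import telemetry, grab_frame, calibration, order, silhouettes, r
def cam(n):
    c=calibration(n)
    if 'world_from_camera' in c: T=np.array(c['world_from_camera'])
    else:
        o=telemetry.get_obs(); W=np.eye(4); W[:3,:3]=R.from_rotvec(o['orientation']).as_matrix(); W[:3,3]=o['tcp_pos']
        T=W@np.array(c['mount'])
    return c,T
def ray(n,px,z,CT=None):
    c,T=CT or cam(n); px=np.atleast_2d(px).astype(float)
    d=np.c_[(px[:,0]-c['cx'])/c['fx'],(px[:,1]-c['cy'])/c['fy'],np.ones(len(px))]@T[:3,:3].T
    return T[:3,3]+d*((z-T[2,3])/d[:,2])[:,None]
def proj(n,P,CT=None):
    c,T=CT or cam(n); p=(np.atleast_2d(P)-T[:3,3])@T[:3,:3]
    return np.c_[p[:,0]/p[:,2]*c['fx']+c['cx'],p[:,1]/p[:,2]*c['fy']+c['cy']]
E
python3 - <<'E'
from h import *
o=telemetry.get_obs()
for k in o: print(k,np.round(o[k],4))
a=grab_frame('scene'); b=grab_frame('top')
cv2.imwrite('pics/a.png',a); cv2.imwrite('pics/b.png',b)
for n in('scene','top'):
    c=calibration(n); print(n,c['fx'],c['cx'],c['cy'],np.round(c['world_from_camera'],3).tolist())
print(calibration('wrist'))
for t in ['plate','spatula','hotplate','mat_a','flask','beaker','jar','bottle','stopper']:
    for s in silhouettes(t,'top')[:3]: print(t,round(s['p'],2),np.round(s['extent'],1), np.round(cv2.minAreaRect(np.argwhere(s['mask'])[:,::-1].astype(np.int32))[0],1), cv2.minAreaRect(np.argwhere(s['mask'])[:,::-1].astype(np.int32))[1:])
E
```

```text
pics
clock 0.0
joints [-1.2751  0.4778  0.0223  1.5564 -0.0115  1.1093 -0.0831]
qvel [-0.0003 -0.0001 -0.001   0.0002 -0.0012 -0.0005 -0.0003]
tau [-3.00000e-04 -5.96458e+01  1.60820e+00 -2.81185e+01  1.25000e-02
  9.50000e-03 -0.00000e+00]
tcp_pos [0.265  0.6202 0.2303]
orientation [-6.2990e-01 -3.0776e+00  2.9000e-03]
contact_force [ 0.1487  0.1966 -0.2593]
moment [-0.0157  0.0175 -0.0089]
gripper_force 0.0
grip_width 0.0854
scene 433.184404413126 250.5753341092762 183.89790943858338 [[0.75, 0.44, -0.494, 1.239], [0.661, -0.512, 0.548, -0.718], [-0.012, -0.738, -0.675, 1.021], [0.0, 0.0, 0.0, 1.0]]
top 471.5321979291806 251.94579809219988 193.53169247957914 [[0.014, -0.998, 0.063, 0.484], [-1.0, -0.014, 0.002, 0.017], [-0.001, -0.063, -0.998, 1.471], [0.0, 0.0, 0.0, 1.0]]
{'fx': 283.81157019066757, 'fy': 283.81157019066757, 'cx': 259.0490425420569, 'cy': 189.13994377500694, 'mount': array([[ 1.13367959e-03, -9.50151603e-01, -3.11786218e-01,
         7.94809478e-02],
       [ 9.99999194e-01,  8.98888153e-04,  8.96763999e-04,
         7.45218356e-05],
       [-5.71800813e-04, -3.1178
[... 763 characters left out ...]
ask 0.91 [219.4 177.9  24.3  28.2] [219.2 177.9] ((25.938386917114258, 25.491174697875977), 63.43495178222656)
flask 0.88 [420.9 183.2  35.1  25.2] [419. 182.] ((25.45584487915039, 28.284271240234375), 45.0)
beaker 0.62 [142.8 184.1  25.8  21.3] [142.  183.5] ((21.0, 26.0), 90.0)
jar 0.63 [160.3 146.4  23.4  31.8] [159. 150.] ((26.870054244995117, 22.62741470336914), 45.0)
bottle 0.58 [ 92.4 169.5  39.2  26.2] [ 90.7 168.4] ((36.9748420715332, 22.687477111816406), 21.037511825561523)
bottle 0.51 [215.9 178.6  54.1  49.8] [214.5 178.7] ((47.92728805541992, 48.92116928100586), 83.6598129272461)
bottle 0.45 [145.6 236.1  49.5  48.8] [146.5 238.5] ((63.639610290527344, 18.384775161743164), 45.0)
```

View pics/a.png

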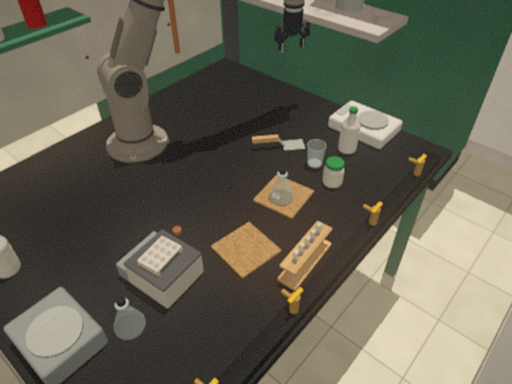

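View pics/b.png

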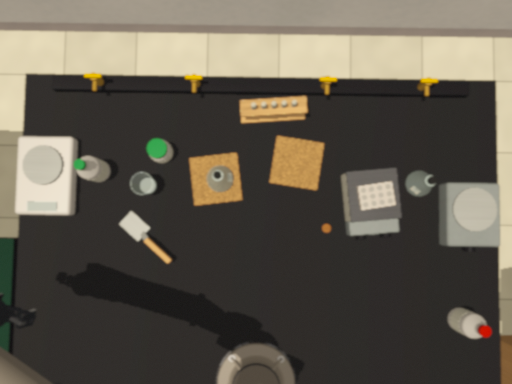

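The scene: the left mat (216,180 in top) carries the flask, so the mat at (297,162) is free. The spatula lies at (145,237), the plate on the hotplate at (376,195), with the stopper in between at (326,228).

Run:
```python
from h import *
im=grab_frame('top'); CT=cam('top')
def rect(t,z,i=0):
    s=silhouettes(t,'top')[i]; m=s['mask']
    P=ray('top',np.argwhere(m)[:,::-1],z,CT)[:,:2]
    q=cv2.minAreaRect((P*1000).astype(np.float32)); print(t,i,round(s['p'],2),np.round(q[0]),np.round(q[1]),round(q[2],1),'cen',np.round(P.mean(0)*1000))
rect('plate',.11);rect('hotplate',.09);rect('mat_a',.01,0);rect('mat_a',.01,1)
rect('spatula',.01)
# spatula blade (grey) and handle (orange) split
s=silhouettes('spatula','top')[0]['mask']
s=cv2.dilate(s.astype(np.uint8),np.ones((3,3)))>0
hsv=cv2.cvtColor(im,cv2.COLOR_BGR2HSV)
bl=s&(hsv[...,2]>110)&(hsv[...,1]<70); ha=s&(hsv[...,2]>90)&(hsv[...,1]>90)
for n,m,z in(('blade',bl,.003),('handle',ha,.051)):
    P=ray('top',np.argwhere(m)[:,::-1],z,CT)[:,:2]*1000
    q=cv2.minAreaRect(P.astype(np.float32)); print(n,m.sum(),np.round(q[0]),np.round(q[1]),round(q[2],1),np.round(P.mean(0)))
print('stopper',ray('top',[326,228],.02,CT),'flaskb',ray('top',[416,184],.0,CT),'beaker',ray('top',[144,184],.05,CT))
big=cv2.resize(im[130:270,100:440],None,fx=2.3,fy=2.3,interpolation=cv2.INTER_CUBIC);cv2.imwrite('pics/c.png',big)
```

```text
plate 0 0.61 [ 569. -337.] [ 71. 109.] 9.9 cen [ 570. -336.]
hotplate 0 0.83 [ 548. -330.] [203. 170.] 5.9 cen [ 546. -325.]
mat_a 0 0.86 [620. 136.] [149. 149.] 7.2 cen [618. 142.]
mat_a 1 0.66 [ 675. -115.] [151. 151.] 81.3 cen [ 675. -115.]
spatula 0 0.96 [433. 341.] [195.  55.] 48.6 cen [449. 362.]
blade 554 [468. 381.] [95. 61.] 49.0 [470. 384.]
handle 270 [398. 301.] [105.  24.] 48.6 [398. 300.]
stopper [[ 0.47194126 -0.20883041  0.02      ]] flaskb [[ 0.61314137 -0.49279222  0.        ]] beaker [[0.59697842 0.34672003 0.05      ]]
```

```bash
cat >> h.py <<'E'
def Rt(yaw): 
    c,s=np.cos(yaw),np.sin(yaw); return np.array([[-c,-s,0],[-s,c,0],[0,0,-1.]])
def plan(p1,yaw1,n,p0=None,R0=None,g=1):
    """straight path to TCP p1, tool down with -x at yaw1; rows in tool axes (shift in axes before the turn)"""
    o=telemetry.get_obs(); p=np.array(o['tcp_pos'] if p0 is None else p0); A=R.from_rotvec(o['orientation']) if R0 is None else R.from_matrix(R0)
    B=R.from_matrix(Rt(yaw1)); w=(A.inv()*B).as_rotvec()/n; d=(np.array(p1)-p)/n
    print('mm/row',np.round(np.linalg.norm(d)*1000,1),'deg/row',np.round(np.degrees(np.linalg.norm(w)),2)); out=[]
    for i in range(n):
        out.append([round(float(x),4) for x in [*(np.degrees(w)/6),*A.inv().apply(d)]]+[g]); A=A*R.from_rotvec(w)
    for i in range(0,n,8): print(str(out[i:i+8]).replace(' ',''))
E
python3 - <<'E'
from h import *
plan([.414,.319,.2],np.radians(48.7),16)
E
```

```text
mm/row 21.1 deg/row 4.49
[[0.0,-0.0,-0.7483,-0.016,-0.0137,0.002,1],[0.0,-0.0,-0.7483,-0.0148,-0.0149,0.002,1],[0.0,-0.0,-0.7483,-0.0136,-0.016,0.002,1],[0.0,-0.0,-0.7483,-0.0123,-0.017,0.002,1],[0.0,-0.0,-0.7483,-0.011,-0.0179,0.002,1],[0.0,-0.0,-0.7483,-0.0095,-0.0187,0.002,1],[0.0,-0.0,-0.7483,-0.008,-0.0194,0.002,1],[0.0,-0.0,-0.7483,-0.0065,-0.02,0.002,1]]
[[0.0,-0.0,-0.7483,-0.0049,-0.0204,0.002,1],[0.0,-0.0,-0.7483,-0.0033,-0.0208,0.002,1],[0.0,-0.0,-0.7483,-0.0016,-0.021,0.002,1],[0.0,-0.0,-0.7483,0.0,-0.021,0.002,1],[0.0,-0.0,-0.7483,0.0016,-0.021,0.002,1],[0.0,-0.0,-0.7483,0.0033,-0.0208,0.002,1],[0.0,-0.0,-0.7483,0.0049,-0.0204,0.002,1],[0.0,-0.0,-0.7483,0.0065,-0.02,0.002,1]]
```

Request:
apply_moves(
  moves=[
    [0,0,-0.75,-0.016,-0.014,0.002,1],
    [0,0,-0.75,-0.015,-0.015,0.002,1],
    [0,0,-0.75,-0.014,-0.016,0.002,1],
    [0,0,-0.75,-0.012,-0.017,0.002,1],
    [0,0,-0.75,-0.011,-0.018,0.002,1],
    [0,0,-0.75,-0.0095,-0.0187,0.002,1],
    [0,0,-0.75,-0.008,-0.0194,0.002,1],
    [0,0,-0.75,-0.0065,-0.02,0.002,1],
  ],
)

```text
clock: 1.57
tcp_pos: [0.3402, 0.4686, 0.2154]
orientation: [-0.358, 3.121, 0.0]
contact_force: [-0.5, -0.1, 0.1]
grip_width: 0.0853
gripper_force: 0.0
```

Request:
apply_moves(
  moves=[
    [0,0,-0.75,-0.005,-0.02,0.002,1],
    [0,0,-0.75,-0.0033,-0.021,0.002,1],
    [0,0,-0.75,-0.0016,-0.021,0.002,1],
    [0,0,-0.75,0,-0.021,0.002,1],
    [0,0,-0.75,0.0016,-0.021,0.002,1],
    [0,0,-0.75,0.0033,-0.021,0.002,1],
    [0,0,-0.75,0.005,-0.0204,0.002,1],
    [0,0,-0.75,0.0065,-0.02,0.002,1],
  ],
)

```text
clock: 2.23
tcp_pos: [0.415, 0.3178, 0.1994]
orientation: [-1.305, 2.857, 0.0]
contact_force: [0.4, -0.6, -0.0]
grip_width: 0.0854
gripper_force: 0.0
```

Run:
```python
from h import *
import time
o=telemetry.get_obs(); print(o['clock'],o['tcp_pos'],o['joints'],R.from_rotvec(o['orientation']).as_matrix().round(3).tolist())
CT=cam('wrist'); im=grab_frame('wrist'); cv2.imwrite('pics/d.png',im)
s=silhouettes('spatula','wrist')[0]; print(s['p'])
m=cv2.dilate(s['mask'].astype(np.uint8),np.ones((5,5)))>0
hsv=cv2.cvtColor(im,cv2.COLOR_BGR2HSV)
bl=m&(hsv[...,2]>110)&(hsv[...,1]<70); ha=m&(hsv[...,2]>90)&(hsv[...,1]>90)
for n,k,z in(('blade',bl,.003),('handle',ha,.051)):
    k=cv2.morphologyEx(k.astype(np.uint8),cv2.MORPH_OPEN,np.ones((9,9)))
    P=ray('wrist',np.argwhere(k>0)[:,::-1],z,CT)[:,:2]*1000
    q=cv2.minAreaRect(P.astype(np.float32)); print(n,k.sum(),np.round(q[0],1),np.round(q[1],1),round(q[2],1),np.round(P.mean(0)))
```

```text
2.2333 [0.41502891 0.31781831 0.19940928] [-0.66715754  0.26822148 -0.12505838  1.94457931  0.04128857  0.93074137
  1.61503292] [[-0.655, -0.756, 0.0], [-0.756, 0.655, 0.0], [-0.0, -0.0, -1.0]]
0.83
blade 2801 [431.6 343.5] [195.9  57.2] 47.9 [460. 374.]
handle 227 [390.5 294.4] [14.3 15.5] 49.2 [390. 294.]
```

View pics/d.png

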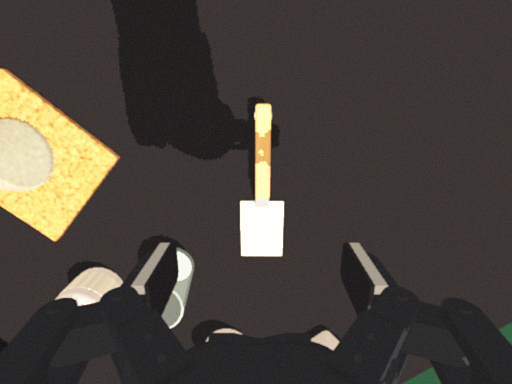

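The wrist view shows the spatula upright in the image: blade at (262,228), handle up to (263,104), aligned with the fingers.

Run:
```python
from h import *
CT=cam('wrist'); im=grab_frame('wrist'); hsv=cv2.cvtColor(im,cv2.COLOR_BGR2HSV)
sub=np.zeros(im.shape[:2],bool); sub[90:265,225:300]=1
b=sub&(hsv[...,2]>80); 
rows=np.argwhere(b)
bl=b.copy(); bl[:203]=0; ha=b.copy(); ha[196:]=0
P=ray('wrist',np.argwhere(bl)[:,::-1],.003,CT)[:,:2]*1000; q=cv2.minAreaRect(P.astype(np.float32)); print('blade',np.round(q[0],1),np.round(q[1],1),round(q[2],1))
P=ray('wrist',np.argwhere(ha)[:,::-1],.051,CT)[:,:2]*1000; q=cv2.minAreaRect(P.astype(np.float32)); print('handle',np.round(q[0],1),np.round(q[1],1),round(q[2],1))
c,s=np.cos(np.radians(49)),np.sin(np.radians(49))
t=P@[c,s]; print('handle rear u',t.min(), 'v',(P@[-s,c]).mean()); 
P=ray('wrist',np.argwhere(bl)[:,::-1],.003,CT)[:,:2]*1000;print('tip u',(P@[c,s]).max(),'rear',(P@[c,s]).min(),'v',(P@[-s,c]).mean())
o=telemetry.get_obs();p=o['tcp_pos'][:2]*1000;print('tcp u,v',p@[c,s],p@[-s,c])
```

```text
blade [471.1 386.6] [80.3 59. ] 48.8
handle [395.3 300.1] [94.7 18. ] 48.6
handle rear u 438.42293269870663 v -101.67020096333981
tip u 641.0048028969296 rear 560.5836112404864 v -101.93241462496891
tcp u,v 511.84840441621674 -105.65647851761868
```

Request:
apply_moves(
  moves=[
    [0,0,0.05,-0.003,0.004,0.025,1],
    [0,0,0,0,0,0.03,1],
    [0,0,0,0,0,0.03,1],
    [0,0,0,0,0,0.03,1],
    [0,0,0,0,0,0.03,1],
    [0,0,0,0,0,0.02,1],
    [0,0,0,0,0,0.009,1],
    [0,0,0,0,0,0.005,1],
  ],
  grip_force=110,
)

```text
clock: 3.05
tcp_pos: [0.4126, 0.3242, 0.0191]
orientation: [1.292, -2.862, 0.0]
contact_force: [-0.7, 0.2, 0.4]
grip_width: 0.0853
gripper_force: 0.0
```

Request:
apply_moves(
  moves=[
    [0,0,0,0,0,0,0.2],
    [0,0,0,0,0,0,-0.2],
    [0,0,0,0,0,0,-1],
    [0,0,0,0,0,0,-1],
    [0,0,0,0,0,0,-1],
    [0,0,0,0,0,0,-1],
    [0,0,0,0,0,0,-1],
    [0,0,0,0,0,0,-1],
  ],
  grip_force=110,
)

```text
clock: 3.72
tcp_pos: [0.414, 0.3239, 0.0212]
orientation: [-1.291, 2.863, 0.0]
contact_force: [-1.2, -1.0, 6.0]
grip_width: 0.0142
gripper_force: 107.1
```

Request:
apply_moves(
  moves=[
    [0,0,0,0,0,-0.004,-1],
    [0,0,0,0,0,-0.015,-1],
    [0,0,0,0,0,-0.03,-1],
    [0,0,0,0,0,-0.035,-1],
    [0,0,0,0,0,-0.035,-1],
    [0,0,0,0,0,-0.035,-1],
    [0,0,0,0,0,-0.025,-1],
    [0,0,0,0,0,-0.012,-1],
  ],
)

```text
clock: 4.38
tcp_pos: [0.4146, 0.3246, 0.2154]
orientation: [-1.289, 2.859, 0.003]
contact_force: [0.2, 0.5, -0.8]
grip_width: 0.0142
gripper_force: 107.2
```

Run:
```python
from h import *
o=telemetry.get_obs(); print(o['clock'],o['tcp_pos'],o['contact_force'],o['moment'],o['grip_width'])
CT=cam('wrist'); im=grab_frame('wrist'); cv2.imwrite('pics/e.png',im)
plan([.50,.06,.23],np.radians(30),12,g=-1)
plan([.50,-.20,.25],np.radians(7),12,[.50,.06,.23],Rt(np.radians(30)),-1)
```

```text
4.3833 [0.41458008 0.32455226 0.21541849] [ 0.18905793  0.47745138 -0.84250767] [-0.02625932  0.02466166 -0.04854588] 0.014163025621629584
mm/row 23.2 deg/row 1.55
[[0.0003,0.0057,0.2575,0.0119,-0.0199,-0.0012,-1],[0.0003,0.0057,0.2575,0.0113,-0.0202,-0.0012,-1],[0.0003,0.0057,0.2575,0.0108,-0.0205,-0.0012,-1],[0.0003,0.0057,0.2575,0.0102,-0.0208,-0.0012,-1],[0.0003,0.0057,0.2575,0.0096,-0.0211,-0.0012,-1],[0.0003,0.0057,0.2575,0.0091,-0.0213,-0.0012,-1],[0.0003,0.0057,0.2575,0.0085,-0.0216,-0.0012,-1],[0.0003,0.0057,0.2575,0.0079,-0.0218,-0.0012,-1]]
[[0.0003,0.0057,0.2575,0.0073,-0.022,-0.0012,-1],[0.0003,0.0057,0.2575,0.0067,-0.0222,-0.0012,-1],[0.0003,0.0057,0.2575,0.0061,-0.0224,-0.0012,-1],[0.0003,0.0057,0.2575,0.0055,-0.0225,-0.0011,-1]]
mm/row 21.7 deg/row 1.92
[[0.0,0.0,0.3194,0.0108,-0.0188,-0.0017,-1],[0.0,0.0,0.3194,0.0102,-0.0191,-0.0017,-1],[0.0,0.0,0.3194,0.0096,-0.0194,-0.0017,-1],[0.0,0.0,0.3194,0.0089,-0.0198,-0.0017,-1],[0.0,0.0,0.3194,0.0082,-0.02,-0.0017,-1],[0.0,0.0,0.3194,0.0076,-0.0203,-0.0017,-1],[0.0,0.0,0.3194,0.0069,-0.0205,-0.0017,-1],[0.0,0.0,0.3194,0.0062,-0.0208,-0.0017,-1]]
[[0.0,0.0,0.3194,0.0055,-0.021,-0.0017,-1],[0.0,0.0,0.3194,0.0048,-0.0211,-0.0017,-1],[0.0,0.0,0.3194,0.0041,-0.0213,-0.0017,-1],[0.0,0.0,0.3194,0.0034,-0.0214,-0.0017,-1]]
```

View pics/e.png

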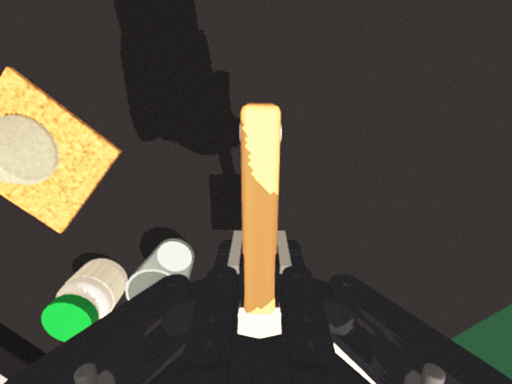

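The spatula is held straight (handle columns 241–280, rows 103–310; blade rear edge peeks out at rows 308–335).

Request:
apply_moves(
  moves=[
    [0,0.006,0.26,0.006,-0.01,-0.001,-1],
    [0,0.006,0.26,0.0113,-0.02,-0.001,-1],
    [0,0.006,0.26,0.011,-0.0205,-0.001,-1],
    [0,0.006,0.26,0.0102,-0.021,-0.001,-1],
    [0,0.006,0.26,0.0096,-0.021,-0.001,-1],
    [0,0.006,0.26,0.009,-0.021,-0.001,-1],
    [0,0.006,0.26,0.0085,-0.0216,-0.001,-1],
    [0,0.006,0.26,0.008,-0.022,-0.001,-1],
  ],
)

```text
clock: 5.1
tcp_pos: [0.4652, 0.1553, 0.2176]
orientation: [0.965, -2.981, 0.004]
contact_force: [0.9, 0.7, -1.5]
grip_width: 0.0141
gripper_force: 107.1
```

Request:
apply_moves(
  moves=[
    [0,0.006,0.26,0.0073,-0.022,-0.001,-1],
    [0,0.006,0.26,0.0067,-0.022,-0.001,-1],
    [0,0.006,0.26,0.006,-0.0224,-0.001,-1],
    [0,0.006,0.26,0.0055,-0.0225,-0.001,-1],
    [0,0,0.32,0.011,-0.019,-0.002,-1],
    [0,0,0.32,0.01,-0.019,-0.002,-1],
    [0,0,0.32,0.0096,-0.0194,-0.002,-1],
    [0,0,0.32,0.009,-0.02,-0.002,-1],
  ],
)

```text
clock: 5.77
tcp_pos: [0.4925, -0.0192, 0.2302]
orientation: [0.596, -3.074, 0.006]
contact_force: [-0.2, 0.3, -1.1]
grip_width: 0.0143
gripper_force: 107.1
```

Request:
apply_moves(
  moves=[
    [0,0,0.32,0.0082,-0.02,-0.002,-1],
    [0,0,0.32,0.0076,-0.02,-0.002,-1],
    [0,0,0.32,0.007,-0.0205,-0.002,-1],
    [0,0,0.32,0.006,-0.021,-0.002,-1],
    [0,0,0.32,0.0055,-0.021,-0.002,-1],
    [0,0,0.32,0.005,-0.021,-0.002,-1],
    [0,0,0.32,0.004,-0.0213,-0.002,-1],
    [0,0,0.32,0.0034,-0.0214,-0.002,-1],
  ],
)

```text
clock: 6.43
tcp_pos: [0.4915, -0.1917, 0.2471]
orientation: [0.18, -3.127, 0.006]
contact_force: [-0.5, -0.2, -2.1]
grip_width: 0.0143
gripper_force: 107.1
```

Run:
```python
from h import *
o=telemetry.get_obs(); print(o['clock'],o['tcp_pos'],R.from_rotvec(o['orientation']).as_matrix().round(3).tolist(),o['joints'].round(2))
CT=cam('wrist'); im=grab_frame('wrist'); cv2.imwrite('pics/f.png',im)
for t,z in(('plate',.11),('hotplate',.09),('mat_a',.01),('stopper',.02)):
  for s in silhouettes(t,'wrist')[:2]:
    P=ray('wrist',np.argwhere(s['mask'])[:,::-1],z,CT)[:,:2]*1000; q=cv2.minAreaRect(P.astype(np.float32)); print(t,round(s['p'],2),np.round(s['extent']),np.round(q[0],1),np.round(q[1],1),round(q[2],1))
# spatula in tool frame
c,_=CT; M=np.array(c['mount'])
def tool(px,z): 
    d=M[:3,:3]@[(px[0]-c['cx'])/c['fx'],(px[1]-c['cy'])/c['fy'],1]; return (M[:3,3]+d*(z-M[2,3])/d[2]).round(4)
print('rear',tool((260.5,104),-.030),'L',tool((245,300),-.030),tool((275,300),-.03),'bladerear',tool((259,308),.018))
```

```text
6.4333 [ 0.49151972 -0.19174712  0.24705283] [[-0.993, -0.115, -0.01], [-0.115, 0.993, -0.004], [0.01, -0.003, -1.0]] [-0.02  0.22  0.31  1.9  -0.07  1.04  2.01]
plate 0.87 [118. 231. 112.  66.] [ 566.5 -336.5] [ 75.7 107.2] 9.7
hotplate 0.97 [130. 196. 155. 173.] [ 544.2 -330.5] [206.9 166.7] 5.8
mat_a 0.86 [458. 264. 108.  94.] [619.5 134. ] [155.3 155.9] 8.0
mat_a 0.82 [319. 258.  71.  51.] [634.2 -90.8] [110.3  67.6] 81.5
rear [ 0.0766  0.0005 -0.03  ] L [-0.0136 -0.0067 -0.03  ] [-0.0135  0.0077 -0.03  ] bladerear [-0.0598  0.      0.018 ]
```

View pics/f.png

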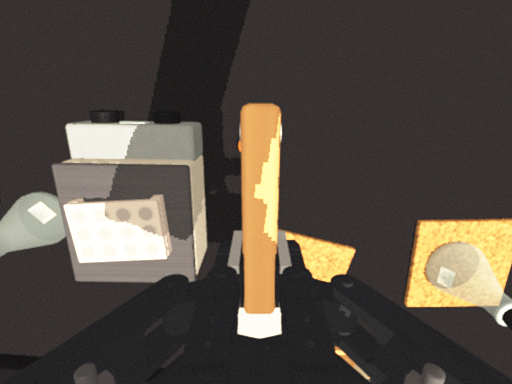

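Plate top is at about (68–170, 197–262), hotplate console above it in the image, free mat partly hidden behind the gripper. Fit the plate's box to its masks in both views.

```bash
cat > fit.py <<'E'
from h import *
from scipy.optimize import minimize
def fit(views,x0,box):
    """views: [(name,CT,mask)], box: (lx,ly,z0,z1)"""
    lx,ly,z0,z1=box; K=4
    C=np.array([[sx*lx/2,sy*ly/2,z] for sx in(-1,1) for sy in(-1,1) for z in(z0,z1)])
    def cost(q,each=False):
        a=q[2]/100; A=np.array([[np.cos(a),-np.sin(a),0],[np.sin(a),np.cos(a),0],[0,0,1]])
        P=C@A.T+[q[0]/1000,q[1]/1000,0]; e=[]
        for n,CT,m in views:
            h=cv2.convexHull((proj(n,P,CT)*16*K+16*(K-1)/2).astype(np.int32)); k=np.zeros((384*K,512*K),np.uint8); cv2.fillConvexPoly(k,h,1,shift=4)
            M=cv2.resize(m.astype(np.uint8),None,fx=K,fy=K,interpolation=cv2.INTER_NEAREST)
            e.append(1-(k&M).sum()/(k|M).sum())
        return e if each else sum(e)
    b=minimize(cost,x0,method='Nelder-Mead',options=dict(initial_simplex=[x0]+[[x0[j]+(6 if j==i else 0) for j in range(3)] for i in range(3)],xatol=.1,fatol=1e-4))
    print('x y mm',b.x[:2].round(1),'yaw deg',np.degrees(b.x[2]/100).round(2),'1-IoU',np.round(cost(b.x,True),3)); return b.x
E
python3 - <<'E'
from fit import *
V={}
for n in('wrist','top'):
    CT=cam(n); im=grab_frame(n)
    S=silhouettes('plate',n); V[n]=(n,CT,S[0]['mask'])
    if n=='top':
        for s in silhouettes('mat_a',n)[:2]: fit([(n,CT,s['mask'])],[*(ray(n,s['extent'][:2],.01,CT)[0,:2]*1000),0],(.15,.15,0,.01))
x0=[567,-337,14]; b=(.07,.1,.09,.11)
fit([V['wrist']],x0,b);fit([V['top']],x0,b);q=fit(list(V.values()),x0,b)
x=[545,-330,10]
im=grab_frame('wrist'); CT=cam('wrist')
for (q0,z,bx,col) in ((q,.11,(.07,.1),(0,0,255)),):
    a=q0[2]/100;A=np.array([[np.cos(a),-np.sin(a)],[np.sin(a),np.cos(a)]])
    for z in(.09,.11):
        P=np.c_[(np.array([[-1,-1],[1,-1],[1,1],[-1,1]])*np.array(bx)/2)@A.T+np.array(q0[:2])/1000,np.full(4,z)]
        big=im if z==.09 else big
        if z==.09: big=cv2.resize(im[140:300,40:220],None,fx=4,fy=4,interpolation=cv2.INTER_CUBIC)
        cv2.polylines(big,[((proj('wrist',P,CT)-[40,140])*4+1.5).astype(np.int32)],True,col,1)
cv2.imwrite('pics/g.png',big[:600])
E
```

```text
x y mm [ 675.  -115.8] yaw deg -8.73 1-IoU [0.031]
x y mm [620.4 136.2] yaw deg 7.29 1-IoU [0.285]
x y mm [ 570.6 -339.6] yaw deg 9.23 1-IoU [0.06]
x y mm [ 570.3 -338.8] yaw deg 8.87 1-IoU [0.336]
x y mm [ 570.5 -339.8] yaw deg 9.41 1-IoU [0.061 0.337]
```

View pics/g.png

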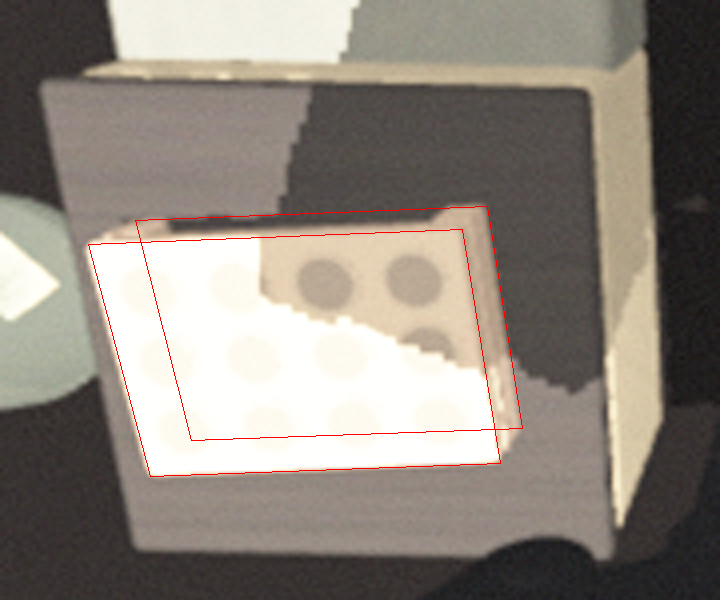

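Run:
```python
from h import *
plan([.3795,-.371,.16],np.radians(9.3),16,g=-1)
```

```text
mm/row 14.5 deg/row 0.15
[[-0.0022,-0.0039,-0.0253,0.0084,-0.0104,0.0056,-1],[-0.0022,-0.0039,-0.0253,0.0084,-0.0104,0.0056,-1],[-0.0022,-0.0039,-0.0253,0.0085,-0.0103,0.0056,-1],[-0.0022,-0.0039,-0.0253,0.0085,-0.0103,0.0056,-1],[-0.0022,-0.0039,-0.0253,0.0085,-0.0103,0.0056,-1],[-0.0022,-0.0039,-0.0253,0.0086,-0.0103,0.0056,-1],[-0.0022,-0.0039,-0.0253,0.0086,-0.0103,0.0056,-1],[-0.0022,-0.0039,-0.0253,0.0086,-0.0102,0.0056,-1]]
[[-0.0022,-0.0039,-0.0253,0.0086,-0.0102,0.0056,-1],[-0.0022,-0.0039,-0.0253,0.0087,-0.0102,0.0056,-1],[-0.0022,-0.0039,-0.0253,0.0087,-0.0102,0.0056,-1],[-0.0022,-0.0039,-0.0253,0.0087,-0.0102,0.0056,-1],[-0.0022,-0.0039,-0.0253,0.0088,-0.0101,0.0056,-1],[-0.0022,-0.0039,-0.0253,0.0088,-0.0101,0.0056,-1],[-0.0022,-0.0039,-0.0253,0.0088,-0.0101,0.0056,-1],[-0.0022,-0.0039,-0.0253,0.0088,-0.0101,0.0056,-1]]
```

Request:
apply_moves(
  moves=[
    [-0.002,-0.004,-0.025,0.0084,-0.0104,0.0056,-1],
    [-0.002,-0.004,-0.025,0.0084,-0.0104,0.0056,-1],
    [-0.002,-0.004,-0.025,0.0085,-0.0103,0.0056,-1],
    [-0.002,-0.004,-0.025,0.0085,-0.0103,0.0056,-1],
    [-0.002,-0.004,-0.025,0.0085,-0.0103,0.0056,-1],
    [-0.002,-0.004,-0.025,0.0086,-0.0103,0.0056,-1],
    [-0.002,-0.004,-0.025,0.0086,-0.0103,0.0056,-1],
    [-0.002,-0.004,-0.025,0.0086,-0.0102,0.0056,-1],
  ],
)

```text
clock: 7.65
tcp_pos: [0.4362, -0.281, 0.2046]
orientation: [0.22, -3.131, 0.004]
contact_force: [0.7, 0.1, -1.1]
grip_width: 0.0145
gripper_force: 107.5
```

Request:
apply_moves(
  moves=[
    [-0.002,-0.004,-0.025,0.0086,-0.0102,0.0056,-1],
    [-0.002,-0.004,-0.025,0.0087,-0.0102,0.0056,-1],
    [-0.002,-0.004,-0.025,0.0087,-0.0102,0.0056,-1],
    [-0.002,-0.004,-0.025,0.0087,-0.0102,0.0056,-1],
    [-0.002,-0.004,-0.025,0.0088,-0.0101,0.0056,-1],
    [-0.002,-0.004,-0.025,0.0088,-0.0101,0.0056,-1],
    [-0.002,-0.004,-0.025,0.0088,-0.01,0.0056,-1],
    [0,0,0,0,0,0,-1],
  ],
)

```text
clock: 8.32
tcp_pos: [0.3841, -0.3619, 0.165]
orientation: [0.243, -3.13, 0.002]
contact_force: [0.1, 0.8, -1.3]
grip_width: 0.0146
gripper_force: 107.3
```

Run:
```python
from h import *
o=telemetry.get_obs(); print(o['clock'],o['tcp_pos'],R.from_rotvec(o['orientation']).as_matrix().round(4).tolist(),o['joints'].round(2))
plan([.3795,-.371,.1155],np.radians(9.3),8,g=-1)
```

```text
8.3167 [ 0.38412818 -0.36186466  0.1650374 ] [[-0.988, -0.1543, -0.0019], [-0.1543, 0.988, -0.0012], [0.002, -0.0009, -1.0]] [ 0.32  0.33  0.38  1.99 -0.16  0.85  2.52]
mm/row 6.3 deg/row 0.06
[[-0.0011,-0.0024,-0.0088,0.0007,-0.001,0.0062,-1],[-0.0011,-0.0024,-0.0088,0.0007,-0.001,0.0062,-1],[-0.0011,-0.0024,-0.0088,0.0007,-0.001,0.0062,-1],[-0.0011,-0.0024,-0.0088,0.0007,-0.001,0.0062,-1],[-0.0011,-0.0024,-0.0088,0.0007,-0.001,0.0062,-1],[-0.0011,-0.0024,-0.0088,0.0007,-0.001,0.0062,-1],[-0.0011,-0.0024,-0.0088,0.0008,-0.001,0.0062,-1],[-0.0011,-0.0024,-0.0088,0.0008,-0.001,0.0062,-1]]
```

Request:
apply_moves(
  moves=[
    [-0.001,-0.003,-0.01,0.0008,-0.0012,0.007,-1],
    [-0.001,-0.003,-0.01,0.0008,-0.0012,0.007,-1],
    [-0.001,-0.003,-0.01,0.0008,-0.0012,0.007,-1],
    [-0.001,-0.003,-0.01,0.0008,-0.0012,0.007,-1],
    [-0.001,-0.003,-0.01,0.0008,-0.0012,0.007,-1],
    [-0.001,-0.003,-0.01,0.0008,-0.0012,0.007,-1],
    [-0.001,-0.003,-0.01,0.001,-0.001,0.0075,-1],
    [0,0,0,0,0,0,-1],
  ],
)

```text
clock: 8.98
tcp_pos: [0.381, -0.3687, 0.1146]
orientation: [0.259, -3.131, -0.003]
contact_force: [-0.3, -0.3, -1.6]
grip_width: 0.0145
gripper_force: 107.4
```

Run:
```python
from h import *
o=telemetry.get_obs(); print(o['clock'],o['tcp_pos'],R.from_rotvec(o['orientation']).as_matrix().round(4).tolist())
im=grab_frame('scene'); big=cv2.resize(im[215:315,100:230],None,fx=6,fy=6,interpolation=cv2.INTER_CUBIC); CT=cam('scene')
p=np.array(o['tcp_pos']); A=R.from_rotvec(o['orientation']).as_matrix()
B=np.array([[-.1235,-.028],[-.1235,.028],[-.0435,.028],[-.0435,-.028]])
for z,c in((.0212,(0,0,255)),):
    P=p+np.c_[B,np.full(4,z)]@A.T; print(P.round(4).tolist())
    cv2.polylines(big,[((proj('scene',P,CT)-[100,215])*6+2.5).astype(np.int32)],True,c,1)
cv2.imwrite('pics/i.png',big)
plan([.4881,-.3532,.1155],np.radians(9.3),16,g=-1)
```

```text
8.9833 [ 0.38095577 -0.36871     0.11458498] [[-0.9864, -0.1645, -0.0002], [-0.1645, 0.9864, 0.0016], [-0.0001, 0.0017, -1.0]]
[[0.5074, -0.376, 0.0933], [0.4982, -0.3207, 0.0934], [0.4193, -0.3339, 0.0934], [0.4285, -0.3891, 0.0933]]
mm/row 6.7 deg/row 0.01
[[0.0007,0.0004,0.0016,-0.0067,-0.0001,-0.0,-1],[0.0007,0.0004,0.0016,-0.0067,-0.0001,-0.0,-1],[0.0007,0.0004,0.0016,-0.0067,-0.0001,-0.0,-1],[0.0007,0.0004,0.0016,-0.0067,-0.0001,-0.0,-1],[0.0007,0.0004,0.0016,-0.0067,-0.0001,-0.0,-1],[0.0007,0.0004,0.0016,-0.0067,-0.0001,-0.0,-1],[0.0007,0.0004,0.0016,-0.0067,-0.0001,-0.0,-1],[0.0007,0.0004,0.0016,-0.0067,-0.0001,-0.0,-1]]
[[0.0007,0.0004,0.0016,-0.0067,-0.0001,-0.0,-1],[0.0007,0.0004,0.0016,-0.0067,-0.0001,-0.0,-1],[0.0007,0.0004,0.0016,-0.0067,-0.0001,-0.0,-1],[0.0007,0.0004,0.0016,-0.0067,-0.0001,-0.0,-1],[0.0007,0.0004,0.0016,-0.0067,-0.0001,-0.0,-1],[0.0007,0.0004,0.0016,-0.0067,-0.0001,-0.0,-1],[0.0007,0.0004,0.0016,-0.0067,-0.0001,-0.0,-1],[0.0007,0.0004,0.0016,-0.0067,-0.0001,-0.0,-1]]
```

View pics/i.png

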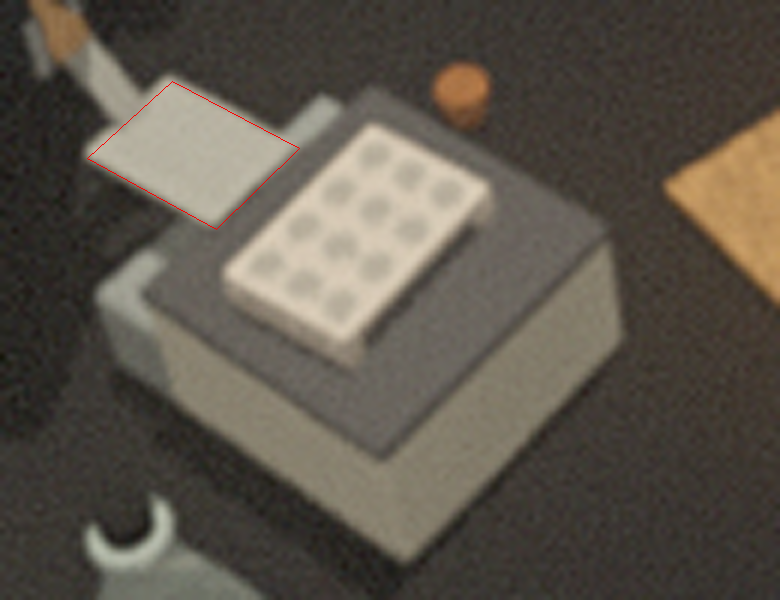

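The blade outline predicted from the tool pose matches the picture and lines up with the channel. Insert.

Request:
apply_moves(
  moves=[
    [0,0,0,-0.004,0,-0.0008,-1],
    [0.001,0,0.002,-0.007,-0.0001,0,-1],
    [0.001,0,0.002,-0.007,-0.0001,0,-1],
    [0.001,0,0.002,-0.007,-0.0001,0,-1],
    [0.001,0,0.002,-0.007,-0.0001,0,-1],
    [0.001,0,0.002,-0.007,-0.0001,0,-1],
    [0.001,0,0.002,-0.007,-0.0001,0,-1],
    [0.001,0,0.002,-0.004,-0.0001,0,-1],
  ],
)

```text
clock: 9.7
tcp_pos: [0.4328, -0.3612, 0.1171]
orientation: [-0.259, 3.128, -0.001]
contact_force: [0.3, -0.3, -1.2]
grip_width: 0.0144
gripper_force: 107.4
```

Run:
```python
from h import *
o=telemetry.get_obs(); print(o['clock'],o['tcp_pos'],R.from_rotvec(o['orientation']).as_matrix().round(4).tolist(),o['contact_force'],o['moment'])
plan([.4884,-.3532,.1155],np.radians(9.3),8,g=-1)
```

```text
9.7 [ 0.43276265 -0.36121511  0.11714001] [[-0.9864, -0.1642, 0.0026], [-0.1642, 0.9864, -0.0004], [-0.0025, -0.0008, -1.0]] [ 0.26412302 -0.27804464 -1.16156945] [0.02314506 0.06069673 0.01160445]
mm/row 7.0 deg/row 0.03
[[-0.001,0.0029,0.0031,-0.007,-0.0002,0.0002,-1],[-0.001,0.0029,0.0031,-0.007,-0.0002,0.0002,-1],[-0.001,0.0029,0.0031,-0.007,-0.0001,0.0002,-1],[-0.001,0.0029,0.0031,-0.007,-0.0001,0.0002,-1],[-0.001,0.0029,0.0031,-0.007,-0.0001,0.0002,-1],[-0.001,0.0029,0.0031,-0.007,-0.0001,0.0002,-1],[-0.001,0.0029,0.0031,-0.007,-0.0001,0.0002,-1],[-0.001,0.0029,0.0031,-0.007,-0.0001,0.0002,-1]]
```

Request:
apply_moves(
  moves=[
    [-0.001,0.003,0.003,-0.007,-0.0001,0.0004,-1],
    [-0.001,0.003,0.003,-0.007,-0.0002,0.0004,-1],
    [-0.001,0.003,0.003,-0.007,-0.0001,0.0002,-1],
    [-0.001,0.003,0.003,-0.007,-0.0001,0,-1],
    [-0.001,0.003,0.003,-0.007,-0.0001,0,-1],
    [-0.001,0.003,0.003,-0.007,-0.0001,0,-1],
    [-0.001,0.003,0.003,-0.007,-0.0001,0,-1],
    [0,0,0,-0.004,0,0,-1],
  ],
)

```text
clock: 10.37
tcp_pos: [0.485, -0.3535, 0.1162]
orientation: [-0.255, 3.131, -0.0]
contact_force: [0.7, 1.3, -1.3]
grip_width: 0.0144
gripper_force: 107.4
```

Run:
```python
from h import *
for i in range(3):
    o=telemetry.get_obs(); print(o['clock'],o['tcp_pos'],R.from_rotvec(o['orientation']).as_matrix().round(4).tolist(),o['contact_force'].round(2),o['moment'].round(3)); grab_frame('wrist')
plan([.4884,-.3532,.1155],np.radians(9.3),8,g=-1)
q=silhouettes('plate','wrist'); 
from fit import fit
if q: print(q[0]['p'],q[0]['extent'])
```

```text
10.3667 [ 0.48504302 -0.35347946  0.11620659] [[-0.9868, -0.1617, 0.0003], [-0.1617, 0.9868, -0.0], [-0.0003, -0.0001, -1.0]] [ 0.66  1.34 -1.34] [-0.039  0.033  0.024]
10.4167 [ 0.48560912 -0.35325236  0.11619407] [[-0.9867, -0.1624, 0.0007], [-0.1624, 0.9867, -0.0001], [-0.0007, -0.0002, -1.0]] [ 1.59 -0.09 -0.89] [ 0.035 -0.013 -0.019]
10.4667 [ 0.48481317 -0.35341709  0.11615566] [[-0.9868, -0.1622, 0.0003], [-0.1622, 0.9868, -0.0], [-0.0003, -0.0001, -1.0]] [ 0.26 -0.19 -0.78] [0.048 0.019 0.024]
mm/row 0.6 deg/row 0.0
[[0.0001,-0.0004,-0.0002,-0.0006,-0.0,0.0001,-1],[0.0001,-0.0004,-0.0002,-0.0006,-0.0,0.0001,-1],[0.0001,-0.0004,-0.0002,-0.0006,-0.0,0.0001,-1],[0.0001,-0.0004,-0.0002,-0.0006,-0.0,0.0001,-1],[0.0001,-0.0004,-0.0002,-0.0006,-0.0,0.0001,-1],[0.0001,-0.0004,-0.0002,-0.0006,-0.0,0.0001,-1],[0.0001,-0.0004,-0.0002,-0.0006,-0.0,0.0001,-1],[0.0001,-0.0004,-0.0002,-0.0006,-0.0,0.0001,-1]]
0.81 [259.9, 323.9, 45.7, 24.9]
```

Request:
apply_moves(
  moves=[
    [0,0,0,-0.003,0,0,-1],
    [0,0,0,0,0,-0.001,-1],
    [0,0,0,0,0,-0.0015,-1],
    [0,0,0,0,0,-0.001,-1],
    [0,0,0,0,0,-0.001,-1],
    [0,0,0,0,0,-0.001,-1],
    [0,0,0,0,0,-0.001,-1],
    [0,0,0,0,0,-0.001,-1],
  ],
)

```text
clock: 11.23
tcp_pos: [0.4865, -0.3532, 0.1236]
orientation: [0.254, -3.131, -0.0]
contact_force: [-0.4, -0.3, -4.5]
grip_width: 0.0142
gripper_force: 107.2
```

Request:
apply_moves(
  moves=[
    [0,0,0,0,0,-0.002,-1],
    [0,0,0,0,0,-0.003,-1],
    [0,0,0,0,0,-0.003,-1],
    [0,0,0,0,0,-0.003,-1],
    [0,0,0,0,0,-0.003,-1],
    [0,0,0,0,0,-0.002,-1],
    [0,0,0,0,0,-0.001,-1],
    [0,0,0,0,0,0,-1],
  ],
)

```text
clock: 11.9
tcp_pos: [0.4869, -0.3535, 0.1411]
orientation: [-0.254, 3.131, -0.0]
contact_force: [-0.3, -0.5, -3.7]
grip_width: 0.0144
gripper_force: 107.2
```

Run:
```python
from fit import *
for i in range(2):
    o=telemetry.get_obs(); print(o['clock'],o['tcp_pos'],R.from_rotvec(o['orientation']).as_matrix().round(4).tolist(),o['contact_force'].round(2),o['moment'].round(3),o['grip_width']); im=grab_frame('scene')
CT=cam('scene'); s=silhouettes('plate','scene'); print(s[0]['p'])
z=o['tcp_pos'][2]+.0212-.0424+.003-.012
print('z plate',z); fit([('scene',CT,s[0]['mask'])],[571,-340,16],(.07,.1,z,z+.02))
cv2.imwrite('pics/j.png',cv2.resize(im[215:315,100:230],None,fx=6,fy=6,interpolation=cv2.INTER_CUBIC))
```

```text
11.9 [ 0.48686633 -0.35345918  0.1410505 ] [[-0.987, -0.161, 0.0003], [-0.161, 0.987, -0.0003], [-0.0003, -0.0003, -1.0]] [-0.35 -0.53 -3.7 ] [-0.12   0.292  0.01 ] 0.014441759391038674
11.95 [ 0.48678269 -0.35336953  0.14083317] [[-0.987, -0.161, 0.0001], [-0.161, 0.987, -0.0001], [-0.0, -0.0001, -1.0]] [-0.29 -0.67 -3.61] [-0.043  0.293  0.001] 0.013883655702179445
0.59
z plate 0.1106331656939256
x y mm [ 566.4 -339.5] yaw deg 8.21 1-IoU [0.092]
```

View pics/j.png

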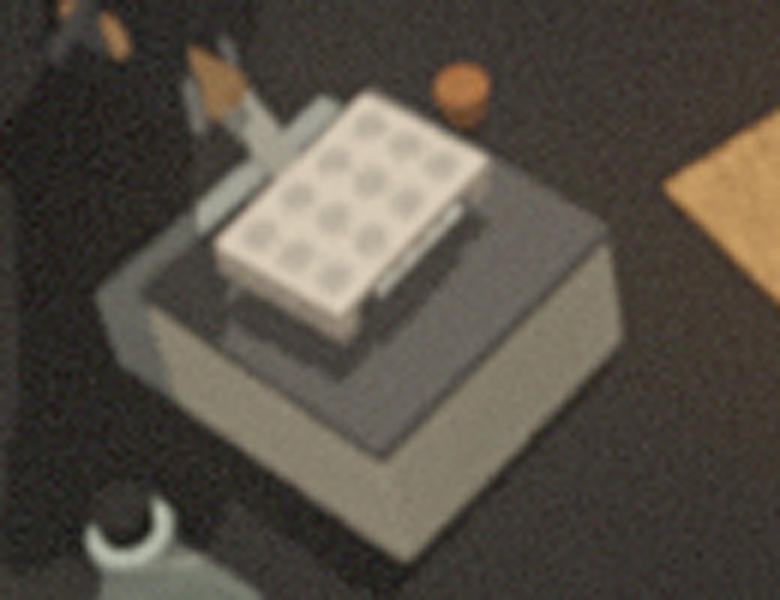

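Plate rides level on the blade. Carry it to the free mat.

Run:
```python
from h import *
o=telemetry.get_obs()
plan([.5912,-.1022,.165],np.radians(-9),24,p0=[*o['tcp_pos'][:2],.165],R0=Rt(np.radians(9.3)),g=-1)
```

```text
mm/row 11.3 deg/row 0.76
[[0.0,0.0,0.1271,-0.006,0.0096,0.0,-1],[0.0,0.0,0.1271,-0.0059,0.0097,0.0,-1],[0.0,0.0,0.1271,-0.0057,0.0098,0.0,-1],[0.0,0.0,0.1271,-0.0056,0.0099,0.0,-1],[0.0,0.0,0.1271,-0.0055,0.0099,0.0,-1],[0.0,0.0,0.1271,-0.0053,0.01,0.0,-1],[0.0,0.0,0.1271,-0.0052,0.0101,0.0,-1],[0.0,0.0,0.1271,-0.0051,0.0101,0.0,-1]]
[[0.0,0.0,0.1271,-0.0049,0.0102,0.0,-1],[0.0,0.0,0.1271,-0.0048,0.0103,0.0,-1],[0.0,0.0,0.1271,-0.0047,0.0103,0.0,-1],[0.0,0.0,0.1271,-0.0045,0.0104,0.0,-1],[0.0,0.0,0.1271,-0.0044,0.0104,0.0,-1],[0.0,0.0,0.1271,-0.0042,0.0105,0.0,-1],[0.0,0.0,0.1271,-0.0041,0.0106,0.0,-1],[0.0,0.0,0.1271,-0.004,0.0106,0.0,-1]]
[[0.0,0.0,0.1271,-0.0038,0.0107,0.0,-1],[0.0,0.0,0.1271,-0.0037,0.0107,0.0,-1],[0.0,0.0,0.1271,-0.0035,0.0108,0.0,-1],[0.0,0.0,0.1271,-0.0034,0.0108,0.0,-1],[0.0,0.0,0.1271,-0.0032,0.0109,0.0,-1],[0.0,0.0,0.1271,-0.0031,0.0109,0.0,-1],[0.0,0.0,0.1271,-0.003,0.0109,0.0,-1],[0.0,0.0,0.1271,-0.0028,0.011,0.0,-1]]
```

Request:
apply_moves(
  moves=[
    [0,0,0,0,0,-0.003,-1],
    [0,0,0,0,0,-0.005,-1],
    [0,0,0,0,0,-0.006,-1],
    [0,0,0,0,0,-0.006,-1],
    [0,0,0.03,-0.0015,0.0024,-0.003,-1],
    [0,0,0.06,-0.003,0.005,-0.001,-1],
    [0,0,0.09,-0.0045,0.0075,0,-1],
    [0,0,0.127,-0.006,0.0097,0,-1],
  ],
)

```text
clock: 12.72
tcp_pos: [0.4979, -0.3263, 0.1647]
orientation: [0.201, -3.135, -0.0]
contact_force: [-0.1, 0.1, -4.0]
grip_width: 0.0144
gripper_force: 107.2
```

Request:
apply_moves(
  moves=[
    [0,0,0.127,-0.0057,0.0098,0,-1],
    [0,0,0.127,-0.0056,0.0099,0,-1],
    [0,0,0.127,-0.0055,0.0099,0,-1],
    [0,0,0.127,-0.0053,0.01,0,-1],
    [0,0,0.127,-0.0052,0.01,0,-1],
    [0,0,0.127,-0.005,0.01,0,-1],
    [0,0,0.127,-0.005,0.0102,0,-1],
    [0,0,0.127,-0.0048,0.0103,0,-1],
  ],
)

```text
clock: 13.38
tcp_pos: [0.5335, -0.2415, 0.1643]
orientation: [0.036, -3.141, -0.001]
contact_force: [-0.4, -0.5, -4.0]
grip_width: 0.0138
gripper_force: 107.1
```

Request:
apply_moves(
  moves=[
    [0,0,0.127,-0.0047,0.0103,0,-1],
    [0,0,0.127,-0.0045,0.0104,0,-1],
    [0,0,0.127,-0.0044,0.0104,0,-1],
    [0,0,0.127,-0.0042,0.0105,0,-1],
    [0,0,0.127,-0.004,0.0106,0,-1],
    [0,0,0.127,-0.004,0.0106,0,-1],
    [0,0,0.127,-0.0038,0.0107,0,-1],
    [0,0,0.127,-0.0037,0.0107,0,-1],
  ],
)

```text
clock: 14.05
tcp_pos: [0.5685, -0.1579, 0.1643]
orientation: [-0.131, -3.138, -0.001]
contact_force: [-0.9, -1.2, -4.1]
grip_width: 0.0143
gripper_force: 107.1
```

Request:
apply_moves(
  moves=[
    [0,0,0.127,-0.0035,0.0108,0,-1],
    [0,0,0.127,-0.0034,0.0108,0,-1],
    [0,0,0.127,-0.003,0.01,0,-1],
    [0,0,0.1,-0.0025,0.009,0,-1],
    [0,0,0.08,-0.002,0.007,0,-1],
    [0,0,0.06,-0.001,0.005,0,-1],
    [0,0,0.04,-0.001,0.003,0,-1],
    [0,0,0,0,0,0,-1],
  ],
)

```text
clock: 14.72
tcp_pos: [0.5912, -0.1057, 0.1646]
orientation: [-0.238, -3.132, -0.0]
contact_force: [0.3, 0.3, -4.0]
grip_width: 0.0143
gripper_force: 107.3
```

Run:
```python
from fit import *
o=telemetry.get_obs(); print(o['clock'],o['tcp_pos'],R.from_rotvec(o['orientation']).as_matrix().round(4).tolist(),o['contact_force'].round(2),o['moment'].round(3))
V=[]; z=o['tcp_pos'][2]-.0212+.003-.012; print('z',z)
for n in('scene','top'):
    CT=cam(n); grab_frame(n); s=silhouettes('plate',n); print(n,s and s[0]['p'])
    if s: fit([(n,CT,s[0]['mask'])],[670,-120,-10],(.07,.1,z,z+.02))
plan([.5912,-.1022,.1],np.radians(-9),8,g=-1)
```

```text
14.7167 [ 0.59122938 -0.10574916  0.1645961 ] [[-0.9885, 0.1512, -0.0002], [0.1512, 0.9885, 0.0002], [0.0002, 0.0002, -1.0]] [ 0.26  0.27 -4.01] [0.018 0.244 0.001]
z 0.1343960986778684
scene 0.81
x y mm [ 670.  -116.4] yaw deg -8.71 1-IoU [0.15]
top 0.61
x y mm [ 674.9 -117.6] yaw deg -8.67 1-IoU [0.624]
mm/row 8.1 deg/row 0.03
[[-0.0004,-0.0003,0.0042,0.0,0.0007,0.0081,-1],[-0.0004,-0.0003,0.0042,0.0,0.0006,0.0081,-1],[-0.0004,-0.0003,0.0042,0.0,0.0006,0.0081,-1],[-0.0004,-0.0003,0.0042,0.0,0.0006,0.0081,-1],[-0.0004,-0.0003,0.0042,0.0,0.0006,0.0081,-1],[-0.0004,-0.0003,0.0042,0.0,0.0006,0.0081,-1],[-0.0004,-0.0003,0.0042,0.0,0.0006,0.0081,-1],[-0.0004,-0.0003,0.0042,0.0,0.0006,0.0081,-1]]
```

Request:
apply_moves(
  moves=[
    [0,0,0.005,0,0.0005,0.004,-1],
    [0,0,0.005,0,0.0005,0.009,-1],
    [0,0,0.005,0,0.0005,0.013,-1],
    [0,0,0.005,0,0.0005,0.016,-1],
    [0,0,0.005,0,0.0005,0.016,-1],
    [0,0,0.005,0,0.0005,0.014,-1],
    [0,0,0.005,0,0.0005,0.011,-1],
    [0,0,0,0,0,0.007,-1],
  ],
)

```text
clock: 15.58
tcp_pos: [0.5905, -0.1029, 0.0727]
orientation: [-0.245, -3.129, 0.0]
contact_force: [0.4, -0.4, -3.9]
grip_width: 0.0144
gripper_force: 107.3
```

Request:
apply_moves(
  moves=[
    [0,0,0,0,0,0.005,-1],
    [0,0,0,0,0,0.004,-1],
    [0,0,0,0,0,0.0035,-1],
    [0,0,0,0,0,0.003,-1],
    [0,0,0,0,0,0.0025,-1],
    [0,0,0,0,0,0.002,-1],
    [0,0,0,0,0,0.0015,-1],
    [0,0,0,0,0,0,-1],
  ],
)

```text
clock: 16.25
tcp_pos: [0.5914, -0.1031, 0.053]
orientation: [-0.245, -3.132, 0.0]
contact_force: [-0.3, -0.2, -4.4]
grip_width: 0.0143
gripper_force: 107.3
```

Run:
```python
from h import *
o=telemetry.get_obs(); print(o['clock'],o['tcp_pos'],R.from_rotvec(o['orientation']).as_matrix().round(4).tolist(),o['contact_force'].round(2),o['moment'].round(3))
```

```text
16.25 [ 0.59143977 -0.10308439  0.0530458 ] [[-0.9878, 0.1555, -0.0003], [0.1555, 0.9878, 0.0], [0.0003, -0.0, -1.0]] [-0.27 -0.15 -4.44] [0.04  0.341 0.002]
```

Now 13 mm to contact; slow descent to TCP 0.036.

Request:
apply_moves(
  moves=[
    [0,0,0,0,0,0.002,-1],
    [0,0,0,0,0,0.002,-1],
    [0,0,0,0,0,0.002,-1],
    [0,0,0,0,0,0.002,-1],
    [0,0,0,0,0,0.0015,-1],
    [0,0,0,0,0,0.001,-1],
    [0,0,0,0,0,0.001,-1],
    [0,0,0,0,0,0.001,-1],
  ],
)

```text
clock: 16.92
tcp_pos: [0.5915, -0.1031, 0.0406]
orientation: [-0.245, -3.132, 0.0]
contact_force: [-0.5, 0.4, -2.0]
grip_width: 0.0143
gripper_force: 107.3
```

Request:
apply_moves(
  moves=[
    [0,0,0,0,0,0.001,-1],
    [0,0,0,0,0,0.001,-1],
    [0,0,0,0,0,0.001,-1],
    [0,0,0,0,0,0.001,-1],
    [0,0,0,0,0,0.0007,-1],
    [0,0,0,0,0,0,-1],
    [0,0,0,0,0,0,-1],
    [0,0,0,0,0,0,-1],
  ],
)

```text
clock: 17.58
tcp_pos: [0.5917, -0.1031, 0.0361]
orientation: [0.245, 3.132, -0.0]
contact_force: [0.2, 0.5, -0.4]
grip_width: 0.0142
gripper_force: 107.4
```

Run:
```python
from h import *
for i in range(3):
    o=telemetry.get_obs(); print(o['clock'],o['tcp_pos'],R.from_rotvec(o['orientation']).as_matrix().round(4).tolist(),o['contact_force'].round(2),o['moment'].round(3));grab_frame('top')
```

```text
17.5833 [ 0.59173866 -0.10313354  0.0361165 ] [[-0.9878, 0.1555, 0.0003], [0.1555, 0.9878, -0.0001], [-0.0003, -0.0, -1.0]] [ 0.23  0.53 -0.4 ] [0.015 0.096 0.014]
17.6333 [ 0.59169046 -0.10313261  0.03611349] [[-0.9878, 0.1555, 0.0002], [0.1555, 0.9878, -0.0], [-0.0002, -0.0, -1.0]] [ 0.44  0.31 -1.77] [ 0.013  0.073 -0.004]
17.6833 [ 0.59161263 -0.1031347   0.0360541 ] [[-0.9878, 0.1555, 0.0], [0.1555, 0.9878, -0.0001], [-0.0, -0.0001, -1.0]] [-0.33  0.09 -1.54] [0.001 0.126 0.001]
```

Request:
apply_moves(
  moves=[
    [0,0,0,0.003,0,0,-1],
    [0,0,0,0.006,0,0,-1],
    [0,0,0,0.008,0,0,-1],
    [0,0,0,0.008,0,0,-1],
    [0,0,0,0.008,0,0,-1],
    [0,0,0,0.008,0,0,-1],
    [0,0,0,0.008,0,0,-1],
    [0,0,0,0.008,0,0,-1],
  ],
)

```text
clock: 18.4
tcp_pos: [0.5343, -0.0941, 0.0361]
orientation: [-0.245, -3.132, -0.0]
contact_force: [-0.3, 0.5, -1.8]
grip_width: 0.0141
gripper_force: 107.4
```

Request:
apply_moves(
  moves=[
    [0,0,0,0.01,0,0,-1],
    [0,0,0,0.012,0,0,-1],
    [0,0,0,0.012,0,0,-1],
    [0,0,0,0.012,0,0,-1],
    [0,0,0,0.012,0,0,-1],
    [0,0,0,0.012,0,0,-1],
    [0,0,0,0.01,0,0,-1],
    [0,0,0,0.005,0,0,-1],
  ],
)

```text
clock: 19.07
tcp_pos: [0.4493, -0.0808, 0.036]
orientation: [-0.245, -3.131, -0.0]
contact_force: [0.1, 0.1, -1.7]
grip_width: 0.0145
gripper_force: 107.4
```

Run:
```python
from fit import *
o=telemetry.get_obs(); print(o['clock'],o['tcp_pos'],R.from_rotvec(o['orientation']).as_matrix().round(4).tolist(),o['contact_force'].round(2),o['moment'].round(3))
for n in('scene','top'):
    CT=cam(n); im=grab_frame(n); s=silhouettes('plate',n); print(n,s and s[0]['p'])
    if n=='scene': cv2.imwrite('pics/k.png',cv2.resize(im[120:300,150:360],None,fx=3.3,fy=3.3,interpolation=cv2.INTER_CUBIC))
    if s: fit([(n,CT,s[0]['mask'])],[670,-120,-10],(.07,.1,.01,.03))
```

```text
19.0667 [ 0.44931874 -0.08079917  0.03596068] [[-0.9878, 0.1557, -0.0014], [0.1557, 0.9878, 0.0003], [0.0014, 0.0001, -1.0]] [ 0.08  0.12 -1.69] [ 0.025  0.099 -0.018]
scene 0.84
x y mm [ 671.  -116.2] yaw deg -7.94 1-IoU [0.103]
top 0.65
x y mm [ 675.8 -115.4] yaw deg -8.99 1-IoU [0.064]
```

View pics/k.png

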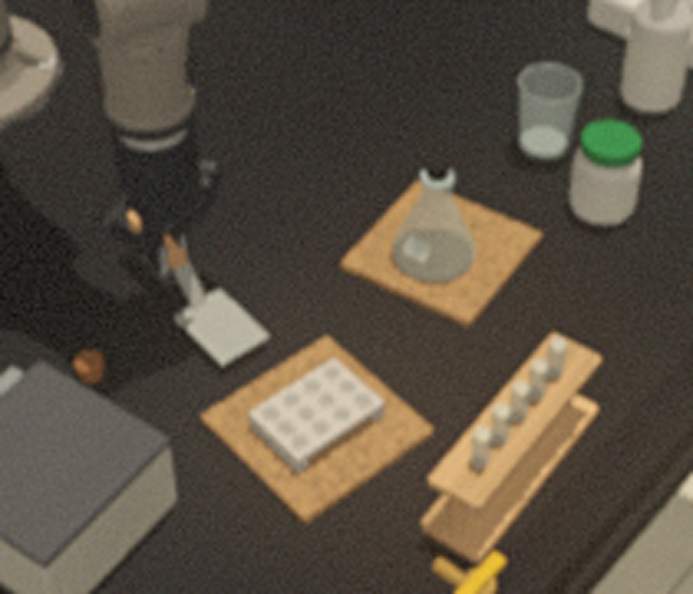

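Plate stands centred on the free mat and the blade is clear over bare bench. Lower, release.

Request:
apply_moves(
  moves=[
    [0,0.01,0,0,0,0.003,-1],
    [0,0,0,0,0,0.003,-1],
    [0,0,0,0,0,0.003,-1],
    [0,0,0,0,0,0.002,-1],
    [0,0,0,0,0,0.002,-1],
    [0,0,0,0,0,0.001,-1],
    [0,0,0,0,0,0.001,-1],
    [0,0,0,0,0,0,-1],
  ],
)

```text
clock: 19.93
tcp_pos: [0.451, -0.081, 0.0213]
orientation: [-0.245, -3.13, -0.001]
contact_force: [-3.6, 1.8, 7.0]
grip_width: 0.0144
gripper_force: 109.1
```

Run:
```python
from h import *
o=telemetry.get_obs(); print(o['clock'],o['tcp_pos'],R.from_rotvec(o['orientation']).as_matrix().round(4).tolist(),o['contact_force'].round(2),o['moment'].round(3))
```

```text
19.9333 [ 0.45104174 -0.08102837  0.02131301] [[-0.9878, 0.1557, -0.0015], [0.1557, 0.9878, 0.0006], [0.0016, 0.0003, -1.0]] [-3.58  1.84  6.98] [0.009 0.501 0.017]
```

Request:
apply_moves(
  moves=[
    [0,0,0,0,0,0,-0.6],
    [0,0,0,0,0,0,-0.3],
    [0,0,0,0,0,0,0],
    [0,0,0,0,0,0,0.5],
    [0,0,0,0,0,0,1],
    [0,0,0,0,0,0,1],
    [0,0,0,0,0,0,1],
    [0,0,0,0,0,0,1],
  ],
)

```text
clock: 20.6
tcp_pos: [0.4512, -0.081, 0.021]
orientation: [-0.245, -3.131, -0.0]
contact_force: [-0.6, -0.8, 0.6]
grip_width: 0.0858
gripper_force: 0.0
```

Request:
apply_moves(
  moves=[
    [0,0,0,0,0,-0.005,1],
    [0,0,0,0,0,-0.015,1],
    [0,0,0,0,0,-0.02,1],
    [0,0,0,0,0,-0.025,1],
    [0,0,0,0,0,-0.025,1],
    [0,0,0,0,0,-0.025,1],
    [0,0,0,0,0,-0.015,1],
    [0,0,0,0,0,0,1],
  ],
)

```text
clock: 21.27
tcp_pos: [0.4534, -0.0813, 0.1543]
orientation: [0.245, 3.127, 0.002]
contact_force: [-0.0, 0.2, 0.1]
grip_width: 0.0854
gripper_force: 0.0
```

Run:
```python
from h import *
o=telemetry.get_obs(); print(o['clock'],o['tcp_pos'],o['grip_width'])
a=grab_frame('wrist'); b=grab_frame('scene')[120:300,150:360]
cv2.imwrite('pics/l.png',np.hstack([cv2.resize(a,(400,300)),cv2.resize(b,(350,300))]))
```

```text
21.2667 [ 0.45342232 -0.08128225  0.15426293] 0.08539987675129887
```

View pics/l.png

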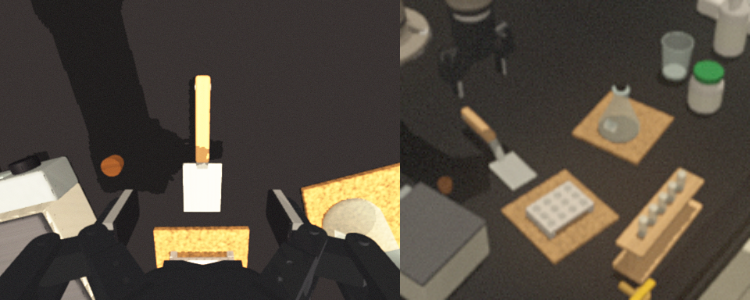

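The spatula lies flat on the bench, short of the mat. The plate is centred on the mat and nothing else has moved.

```bash
python3 -c "
from bench import order; print(order.hand_in())"
```

```text
the job is handed in; nothing more can be done
None
```

The job is handed in (no verdict was returned): the hot plate stands level in the middle of the free mat, within about 5 mm of its centre by the cameras; the spatula lies blade-flat on the bare bench, the other labware looks undisturbed, and it took about 21 s.

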